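# Tilt the orange slide carrier out of its staining trough

## Task

Take the slide carrier with the orange grip out of its deep, drained staining trough: lift its grip end first so that it tilts, and draw it out from under the fixed drip shelf that covers its other end. Lay it flat in the middle of the dark drying mat, lined up lengthwise with the mat, let go without dropping it, and leave the blue carrier where it is.

Things in the scene. Friction and masses are not known exactly. Their poses are not given: they have to be found in the camera images.
- carrier_orange: Grey plate with two glass slides, 120 (x) x 60 x 6 mm, 0.12 kg, with an upright ORANGE grip fin at its +x end. Origin: centre of its underside; z up. Fin centred at x=+42, y=0, 30 mm long in x, 12 mm thick in y, top at z=+90; pinch it across y at about z=+75. Starts flat on the floor of trough_a, within 2 degrees of its axis, grip away from the robot.
- trough_a: White trough holding it; fixed. Outside 142 (x) x 84 x 55 mm high, walls and floor 4. Origin: centre of underside; +x away from robot within 15 degrees. A fixed 4 mm drip shelf flush with the rim (underside z=51) covers the mouth from the -x end to x=-32: raise the grip end to about 30 degrees, then draw the carrier out along its slope. A like trough beside it (left or right) holds the blue one.
- mat: Dark drying mat fixed on the worktop, 180 (x) x 110 (y) x 4 mm, to the right of the troughs. Origin: centre of its underside; x along its length, away from the robot within 15 degrees.
- carrier_blue: The same kind of carrier with a BLUE grip, lying in the other trough in the same way. Same sizes, origin and axes. Must stay there.

How it is judged:
By the outcome, as a careful person would: the job done as asked, in the order asked, and still so for the second after the job is handed in, with the robot touching nothing.
It also fails if it takes over 46 s, if anything falls off the work surface, if the arm or the gripper's body presses on something with over 40 N, if the wrist force passes 120 N, or if a joint passes its speed limit or range.

## Robot

A 7-joint arm with a two-finger parallel gripper is mounted at the origin on a cart in front of the work surface, level with it; the furniture and walls round the work are solid. World frame = base frame: x ahead of the robot, y to its left, z up, the work surface at z = 0. Lengths are in m, angles in rad, forces in N, time in s.
With the tool pointing down it reaches from about 0.425 to 0.925 m from the base axis. Payload 6.8 kg.
Tool frame: the origin (TCP) lies on the front face of the gripper's body, between the roots of the fingers; the fingertips stand 73 mm ahead of it and the grasp point (between the pads) lies 54 mm ahead of it (env.nose_length is the distance from the TCP to the fingertips, in m); z points along the fingers, y is the line along which they close (so a half turn about z gives the same grasp; the last joint's range is limited). The gripper opens to 85 mm and grips with 20 to 120 N. Pads are 22 mm wide; open, the fingers measure 114 mm over their backs; the gripper's body (76 mm by 85 mm) begins 54 mm behind the grasp point. The pads swing forward as they close: fully open they stand 13 mm farther back than shut.
Start: joints at [-1.402, 0.477, 0.022, 1.555, -0.011, 1.109, -0.083], TCP at [0.184, 0.649, 0.304] pointing down, gripper open.
Joint ranges: [-2.96, 2.96], [-0.34, 2.1], [-1.41, 1.46], [0.24, 2.44], [-1.37, 4.51], [0.17, 1.92], [-2.96, 2.96]. Speed limits (rad/s): [2.39, 2.39, 3.14, 3.14, 3.14, 3.14, 3.14].

## Interface

Orientations are given as a unit quaternion [w, x, y, z].
In Python, from cell import env, kin, camera, calibration, job gives the robot as it stands. The module is installed in compiled form; this text tells all that it offers. Calls block until the motion is done:
- env.reach(position, orientation): joint-space move of the TCP to a pose.
- env.movel(position, velocity=0.15, rot=None, stop_force=None): straight line of the TCP; rot=None keeps the orientation; velocity is the mean speed in m/s. With stop_force (N) it stops when the force on the tool has changed by that much, and returns True; else False.
- env.goto_joints(angles): joint-space move.
- env.grip(opening, f_grip=None): finger opening in m; f_grip is the grip in N (None keeps the last); returns when the fingers have stopped.
- env.dwell(seconds).
- kin.inverse_kinematics(position, orientation): joint angles nearest the present ones, or None.
- env.get_state(): the state.
- camera(name): name is "scene" or "top" or "wrist"; returns (picture, depth): 420x560x3 uint8, blue, green, red; 420x560 float32, m along the optical axis (not along the pixel's ray), 0 where there is no reading.
- calibration(name): a dict with "fx", "fy", "cx", "cy" (pixels), "rvec" (rotation vector, rad) and "tvec" (3), from world to camera coordinates, as OpenCV has them. Camera axes: x right, y down, z forward; pixel columns grow to the right and rows downward; lengths in m; the calibration is good to about 2 mm. A picture is of the moment at which its call begins: read the wrist's pose just before it. calibration takes no time and is no camera call; for the wrist camera it gives the pose at the moment of the call.
A pose or a line that the arm cannot do raises env.PlanningError and nothing moves.
- job.job_done(): hands the job in; it is judged then, once.
The state is a dict: "time": time; "qpos": joint angles; "joint_velocities": joint speeds; "joint_torque": joint torques, N m; "tcp_pos": TCP position; "orientation": TCP orientation; "force": force on the tool from outside, world axes, zero at the start; "torque": the same for the moment, N m; "opening": finger opening in m; "gripper_force": force on a finger pad.
Only numpy, scipy, OpenCV 4.12 (cv2) and the standard library are available. Lean on these libraries where they do the work, as an engineer would, in place of code of your own. Each camera call takes 0.05 s, during which the arm holds its last target. There are 200 camera calls.

## Working session

There is one attempt and no reset: what is moved stays moved. The work goes in short steps, each a Python script; the robot and the scene stay as the last script left them, time stands still between calls to the robot, and variables do not carry over. Pictures are saved under pics/ and viewed, at most 10 in all, crops included, and the job is handed in when it is done.

```bash
mkdir -p pics
python3 - <<'E'
from cell import env,camera,calibration
import cv2
s=env.get_state();print(s['time'],s['tcp_pos'],s['orientation'],s['opening'])
for n in("top","scene"):
    im,d=camera(n);cv2.imwrite(f'pics/{n}0.png',im);import numpy as np;np.save(f'{n}0.npy',d);print(calibration(n))
E
```

```text
0.0 [0.18434921 0.64885407 0.30290685] [-4.66662075e-05  1.37950750e-01  9.90438658e-01 -9.23330712e-04] 0.0853650563929426
{'fx': 510.9857964231915, 'fy': 510.9857964231915, 'cx': 282.5352208415254, 'cy': 207.41969088051124, 'rvec': array([ 2.12936862, -2.142288  ,  0.17725074]), 'tvec': array([0.03048402, 0.51775209, 0.94653836])}
{'fx': 473.55466194694264, 'fy': 473.55466194694264, 'cx': 277.3063128434392, 'cy': 207.16532523276302, 'rvec': array([ 0.79109586, -2.29942961,  1.43430941]), 'tvec': array([0.43376053, 0.20187552, 0.59105681])}
```

View pics/top0.png

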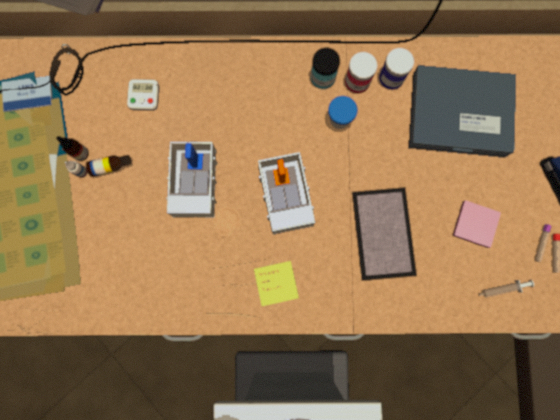

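View pics/scene0.png

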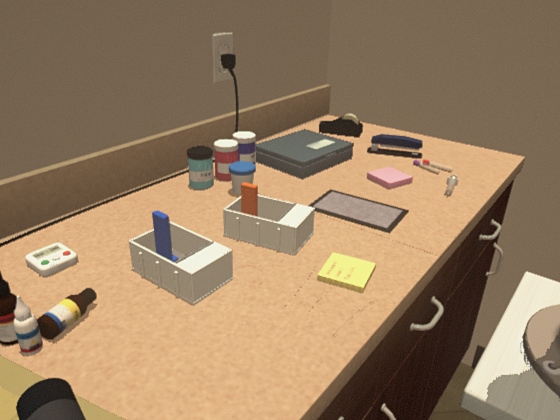

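The top view shows the orange trough at about (287,192) with its shelf towards the robot, the mat at (384,233) and the blue trough at (191,178). I'll enlarge the work area.

Run:
```python
import cv2
im=cv2.imread('pics/top0.png')[145:290,250:425]
cv2.imwrite('pics/crop1.png',cv2.resize(im,None,fx=4.1,fy=4.1,interpolation=cv2.INTER_CUBIC)); print(im.shape)
```

```text
(145, 175, 3)
```

View pics/crop1.png

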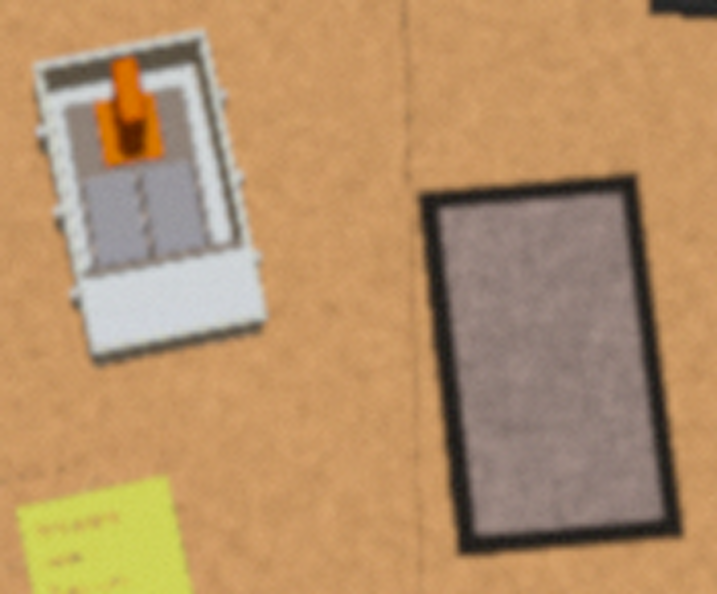

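The crop (4.1×, offset 250,145) gives these corners:
- **Trough rim:** (35,64), (205,33), (266,320), (95,353).
- **Mat:** (421,193), (635,177), (681,536), (460,552).
- **Fin top:** spans about (112–138, 57–120).

```bash
cat > h.py <<'E'
import numpy as np,cv2
from scipy.spatial.transform import Rotation as R
def ray(cal,px,z):
    """pixel -> world point on plane z"""
    M=R.from_rotvec(cal['rvec']).as_matrix();o=-M.T@cal['tvec']
    d=M.T@np.array([(px[0]-cal['cx'])/cal['fx'],(px[1]-cal['cy'])/cal['fy'],1])
    return o+d*(z-o[2])/d[2]
def quat(Rm):
    q=R.from_matrix(Rm).as_quat();return q[[3,0,1,2]]
E
python3 - <<'E'
from h import *
from cell import calibration,env
c=calibration('top')
cr=lambda p:(250+(p[0]+.5)/4.1-.5,145+(p[1]+.5)/4.1-.5)
def rect(ps,z):
    P=np.array([ray(c,cr(p),z) for p in ps]);print(np.round(P,4).tolist())
    a=P[0]+P[1]-P[2]-P[3];print('ctr',P.mean(0),'yaw',np.degrees(np.arctan2(a[1],a[0])),'L',np.linalg.norm(a)/2,'W',np.linalg.norm(P[0]+P[3]-P[1]-P[2])/2)
rect([(35,64),(205,33),(266,320),(95,353)],.055)
rect([(421,193),(635,177),(681,536),(460,552)],.004)
for p in [(125,57),(131,118),(128,90)]: print(ray(c,cr(p),.094))
w=calibration('wrist');M=R.from_rotvec(w['rvec']).as_matrix();print('wrist cam pos',-M.T@w['tvec'],'fwd',M[2],'right',M[0],'f',w['fx'])
d=np.load('top0.npy');import cv2
# depth-based world points for the fin
ys,xs=np.mgrid[150:190,265:305]
im=cv2.imread('pics/top0.png')[150:190,265:305].astype(int)
D=d[150:190,265:305];Mt=R.from_rotvec(c['rvec']).as_matrix()
X=np.stack([(xs-c['cx'])/c['fx']*D,(ys-c['cy'])/c['fy']*D,D],-1);W=(X-c['tvec'])@Mt
m=(im[...,2]>150)&(im[...,0]<60)&(im[...,2]-im[...,1]>70)&(W[...,2]>.085)
P=W[m];print(m.sum(),P.mean(0),P.min(0),P.max(0))
E
```

```text
[[0.609, 0.0741, 0.055], [0.6237, -0.0065, 0.055], [0.4861, -0.0333, 0.055], [0.4712, 0.0461, 0.055]]
ctr [0.54751609 0.02011245 0.055     ] yaw 11.235339500219823 L 0.14042251297718947 W 0.08138703282711064
[[0.5558, -0.1141, 0.004], [0.5632, -0.22, 0.004], [0.3872, -0.2342, 0.004], [0.3802, -0.1278, 0.004]]
ctr [ 0.47157794 -0.174016    0.004     ] yaw 4.529430290251392 L 0.17635986371544882 W 0.10643657988898676
[0.60182368 0.03137979 0.094     ]
[0.57337932 0.02881595 0.094     ]
[0.58640176 0.03010117 0.094     ]
wrist cam pos [0.11022468 0.67006629 0.37245881] fwd [ 0.28717785 -0.08438851 -0.95415275] right [ 0.27318182  0.96195817 -0.00285746] f 364.159020573742
92 [0.58371177 0.02998031 0.10317946] [0.35565512 0.0224026  0.08807531] [0.60194925 0.03722597 1.01863619]
```

```bash
cat >> h.py <<'E'
from cell import env,kin,camera,calibration
TR=np.array([.5475,.0201]);TYAW=np.radians(11.2)
MAT=np.array([.4716,-.1740]);MYAW=np.radians(4.5)
def Rc(yaw,th=0): # carrier attitude, grip end raised by th
    return R.from_euler('z',yaw).as_matrix()@R.from_euler('y',-th).as_matrix()
def tool(p,yaw,th=0,g=(.042,0,.075)):
    """TCP pose for a carrier whose origin is p"""
    C=Rc(yaw,th);T=C@np.diag([-1.,1.,-1.])
    return np.array(p)+C@(np.array(g)+[0,0,.054]),quat(T)
def pull(th,lift,t,base=TR,yaw=TYAW,g=(.042,0,.075)):
    """carrier rear lower edge raised by lift, tilt th, drawn t along the slope"""
    rear=np.array([*base,.004])+Rc(yaw)@[-.060,0,lift]
    return tool(rear+Rc(yaw,th)@[.060+t,0,0],yaw,th,g)
E
python3 - <<'E'
from h import *
d=np.radians
c=[tool([*TR,.15],TYAW),tool([*TR,.004],TYAW),pull(d(15),.004,0),pull(d(30),.006,0),pull(d(30),.006,.08)]
p,q=pull(d(30),.006,.08);c.append((p+[0,0,.07],q))
c+=[tool([*MAT,.14],MYAW),tool([*MAT,.004],MYAW)]
for p,q in c:
    k=kin.inverse_kinematics(p,q);print(np.round(p,3),None if k is None else np.round(k,2))
p,q=c[0];env.reach(p,q);s=env.get_state();print(s['time'],s['tcp_pos'],s['qpos'],s['force'])
w=calibration('wrist');im,dep=camera('wrist');cv2.imwrite('pics/w1.png',im);np.savez('w1',dep=dep,**w)
E
```

```text
[0.589 0.028 0.279] [-0.5   0.38  0.45  1.82 -0.2   0.99  1.8 ]
[0.589 0.028 0.133] [-0.34  0.56  0.24  1.91 -0.2   0.7   1.79]
[0.553 0.021 0.159] [-0.38  0.4   0.29  2.14 -0.36  0.37  1.96]
[0.512 0.013 0.173] [ 0.55  0.39 -0.78  2.31  1.51  0.23  0.2 ]
[0.58  0.027 0.213] [ 0.23  0.33 -0.44  2.15  0.62  0.19  1.04]
[0.58  0.027 0.283] [-0.39  0.18  0.28  2.13 -0.27  0.32  1.88]
[ 0.513 -0.171  0.269] [-0.49  0.41  0.9   1.96 -0.39  0.96  2.24]
[ 0.513 -0.171  0.133] [-0.17  0.53  0.48  2.04 -0.39  0.66  2.22]
2.725 [0.58875164 0.02934828 0.27894219] [-0.50552701  0.38450245  0.45272951  1.81641288 -0.19863498  0.98539708
  1.79661752] [0.29282673 0.05295445 0.88969391]
```

View pics/w1.png

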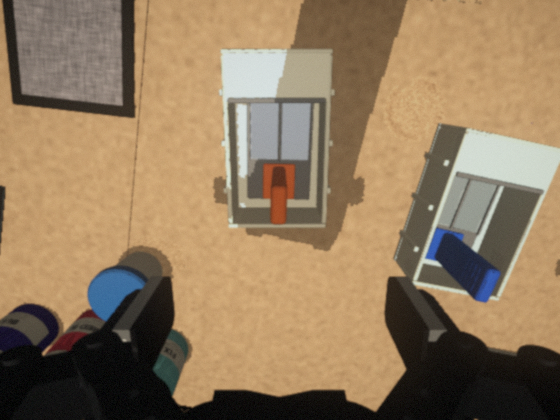

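The wrist view shows the trough rim corners at (222,50), (332,50), (327,227) and (229,227). The fin top is the red strip at about (272–286, 187–222), and the grip is well centred. Joint 6 would be close to its limit at a 30° tilt, so I'll pinch with the tool leaned 15° back relative to the carrier.

```bash
cat >> h.py <<'E'
LEAN=np.radians(15);G=np.array([.042,0,.078])
def tool(p,yaw,th=0,g=G):
    C=Rc(yaw,th);T=Rc(yaw,th-LEAN)
    return np.array(p)+C@np.array(g)+T@[0,0,.054],quat(T@np.diag([-1.,1.,-1.]))
def pull(th,lift,t,base=TR,yaw=TYAW,g=G):
    rear=np.array([*base,.004])+Rc(yaw)@[-.060,0,lift]
    return tool(rear+Rc(yaw,th)@[.060+t,0,0],yaw,th,g)
E
python3 - <<'E'
from h import *
w=np.load('w1.npz')
P=np.array([ray(w,p,.055) for p in[(229,227),(327,227),(332,50),(222,50)]]);a=P[0]+P[1]-P[2]-P[3];print('trough',P.mean(0),np.degrees(np.arctan2(a[1],a[0])),np.linalg.norm(a)/2)
for p in [(279,187),(279,222),(272,205),(286,205)]:print(ray(w,p,.094))
M=R.from_rotvec(w['rvec']).as_matrix();im=cv2.imread('pics/w1.png').astype(int);D=w['dep'];ys,xs=np.mgrid[:420,:560]
W=(np.stack([(xs-w['cx'])/w['fx']*D,(ys-w['cy'])/w['fy']*D,D],-1)-w['tvec'])@M
m=(im[...,2]-im[...,0]>110)&(W[...,2]>.088)&(W[...,2]<.1)&(D>0)&(abs(W[...,0]-.588)<.03)&(abs(W[...,1]-.03)<.03)
Q=W[m][:,:2];print(m.sum(),W[m].mean(0));(c,s,an)=cv2.minAreaRect((Q*1000).astype(np.float32));print(c,s,an)
d=np.radians
c=[tool([*TR,.10],TYAW),tool([*TR,.004],TYAW)]+[pull(d(x),.006,0) for x in(10,20,30)]+[pull(d(30),.006,.08)]
p,q=c[-1];c.append((p+[0,0,.09],q));c+=[tool([*MAT,.14],MYAW),tool([*MAT,.004],MYAW)]
for p,q in c:
    k=kin.inverse_kinematics(p,q);print(np.round(p,3),None if k is None else np.round(k,2))
E
```

```text
trough [0.54935384 0.02023964 0.055     ] 11.544992782050091 0.13949911941989993
[0.57375546 0.0263479  0.094     ]
[0.59980296 0.03154677 0.094     ]
[0.58795602 0.02398325 0.094     ]
[0.58595716 0.03398207 0.094     ]
383 [0.58758369 0.02858891 0.09325378]
(587.6807250976562, 28.657703399658203) (26.546873092651367, 8.597646713256836) 8.9379243850708
[0.602 0.031 0.23 ] [-0.47  0.58  0.44  1.67 -0.22  1.21  1.81]
[0.602 0.031 0.134] [-0.44  0.7   0.41  1.72 -0.27  1.05  1.85]
[0.579 0.026 0.158] [-0.46  0.56  0.4   1.88 -0.27  0.85  1.86]
[0.552 0.021 0.172] [-0.46  0.44  0.39  2.04 -0.29  0.63  1.88]
[0.523 0.015 0.181] [-0.43  0.33  0.34  2.19 -0.34  0.4   1.94]
[0.591 0.029 0.221] [-0.46  0.36  0.39  2.02 -0.3   0.54  1.89]
[0.591 0.029 0.311] [-0.53  0.25  0.46  1.93 -0.2   0.73  1.79]
[ 0.527 -0.17   0.27 ] [-0.24  0.47  0.55  1.78 -0.15  1.21  2.01]
[ 0.527 -0.17   0.134] [-0.19  0.65  0.5   1.86 -0.25  0.96  2.08]
```

```bash
cat >> h.py <<'E'
CB=np.array([.5465,.0208]);CY=np.radians(11)
E
python3 - <<'E'
from h import *
p,q=tool([*CB,.07],CY);env.reach(p,q)
p,q=tool([*CB,.004],CY);print('stop',env.movel(p,.1,stop_force=8))
env.grip(0.0,60);s=env.get_state();print(s['time'],s['tcp_pos']-p,s['opening'],s['gripper_force'],s['force'])
for i,a in enumerate((4,8,12)):
    p,q=pull(np.radians(a),.001*(i+1),.0005*(i+1),CB,CY);print(env.movel(p,.06,q,stop_force=12))
s=env.get_state();print(s['time'],s['tcp_pos']-p,s['opening'],s['gripper_force'],s['force'])
cv2.imwrite('pics/s2.png',cv2.resize(camera('scene')[0][150:300,110:340],None,fx=3,fy=3))
E
```

```text
stop False
4.6583 [8.29144717e-05 2.68431831e-05 1.08400431e-04] 0.01094460045603981 58.30462396144867 [0.07565212 0.74632382 1.44152805]
False
False
False
5.7333 [ 2.78111004e-04  2.37969739e-04 -5.56464671e-05] 0.011230637922598074 58.26401889324188 [ 0.25252839  0.96165383 -1.31685864]
```

View pics/s2.png

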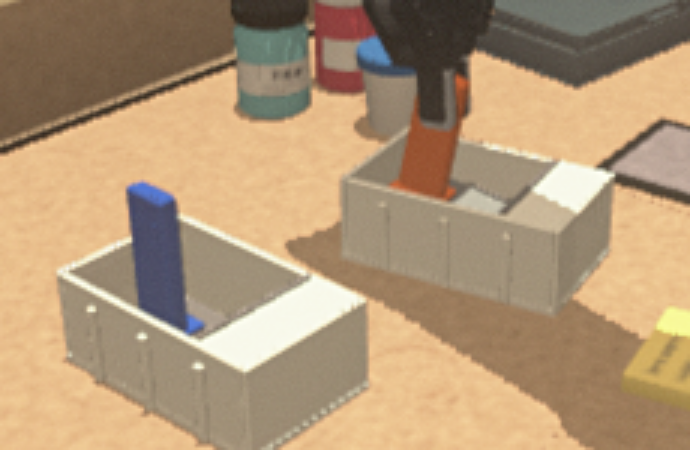

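The fin, at about (435,150) in the crop, is gripped and has tilted with the tool while the blue carrier is untouched. I'll continue to 30°, draw it out along the slope and lift.

Run:
```python
from h import *
d=np.radians
ok=True
for a,l,t in[(16,.004,.002),(20,.005,.002),(25,.006,.002),(30,.006,.002),(30,.006,.06),(30,.006,.11)]:
    p,q=pull(d(a),l,t,CB,CY)
    r=env.movel(p,.06,q,stop_force=12);s=env.get_state();print(a,t,r,np.round(s['force'],1),s['opening'])
    if r: ok=False;break
if ok:
    p=p+[0,0,.04];env.movel(p,.1)
s=env.get_state();print(s['time'],s['tcp_pos']-p,s['gripper_force'],s['force'])
cv2.imwrite('pics/s3.png',camera('scene')[0])
```

```text
16 0.002 False [ 0.3  1.  -1.3] 0.011172262929948206
20 0.002 False [-0.3 -0.5 -0.7] 0.011001590118711577
25 0.002 False [ 0.5  0.1 -0.8] 0.011330363587210682
30 0.002 False [-0.2 -0.8 -1.4] 0.010965802072698391
30 0.06 False [-0.6 -0.4 -1.1] 0.011681988928691505
30 0.11 False [-0.9 -0.6 -1.6] 0.011139700237996951
9.9667 [-2.70192798e-04  8.66205800e-05 -1.02255159e-04] 58.27105522155762 [-0.45041513  0.30454646 -0.70619621]
```

View pics/s3.png

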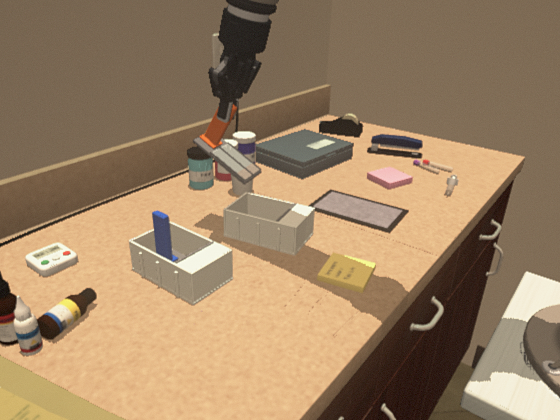

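The carrier is fully out and clear of the trough, at about (225,150). Next it goes over the mat, levelled, for a check.

Run:
```python
from h import *
p,q=tool([*MAT,.12],MYAW);env.reach(p,q)
p,q=tool([*MAT,.030],MYAW);print(env.movel(p,.1,q,stop_force=10))
env.dwell(.3);s=env.get_state();print(s['time'],s['tcp_pos']-p,s['force'])
w=calibration('wrist');im,dep=camera('wrist');cv2.imwrite('pics/w4.png',im);np.savez('w4',dep=dep,**w)
t=camera('scene')[0][120:270,260:440];cv2.imwrite('pics/t4.png',np.vstack([cv2.resize(t,None,fx=3,fy=3)]))
```

```text
False
12.3167 [ 1.48495791e-04 -2.84398610e-05  3.53718564e-04] [-0.37350458 -1.15275315 -0.23082912]
```

View pics/w4.png

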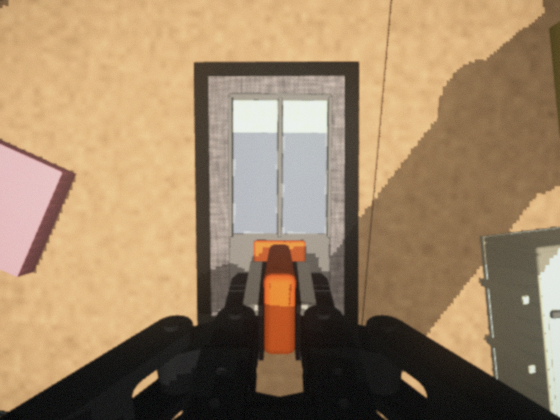

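View pics/t4.png

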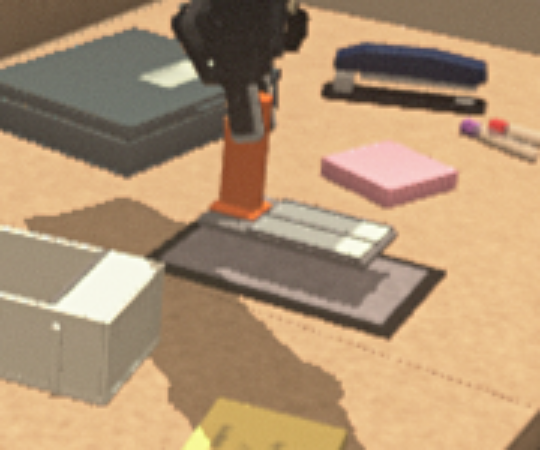

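In the wrist view the mat's near edge runs (195,62)–(359,62) with its sides straight down. The carrier's rear edge is at (230,95)–(329,95), so it is centred and parallel. I'll check the numbers and the pitch by depth.

Run:
```python
from h import *
w=np.load('w4.npz');M=R.from_rotvec(w['rvec']).as_matrix();D=w['dep'];ys,xs=np.mgrid[:420,:560]
W=(np.stack([(xs-w['cx'])/w['fx']*D,(ys-w['cy'])/w['fy']*D,D],-1)-w['tvec'])@M
C=Rc(MYAW);loc=(W-[*MAT,0])@C   # mat frame
b=loc[105:228,240:322].reshape(-1,3);b=b[(b[:,2]>.02)&(b[:,2]<.06)]
A=np.c_[b[:,:2],np.ones(len(b))];k=np.linalg.lstsq(A,b[:,2],rcond=None)[0];print('plate plane: slope x,y deg',np.degrees(k[:2]),'z0',k[2])
for n,z,pts in[('mat',.004,[(195,62),(359,62),(195,290),(359,290)]),('car',.036,[(230,95),(329,95),(230,230),(329,230)])]:
    for p in pts: print(n,np.round((ray(w,p,z)-[*MAT,0])@C*1000,1))
for y in(70,75): print('matz',np.median(loc[y,210:345,2]))
# carrier footprint: points between z .025 and .045
m=(loc[...,2]>.025)&(loc[...,2]<.048)&(abs(loc[...,0])<.09)&(abs(loc[...,1])<.05)&(ys<235)
Q=loc[m][:,:2]*1000;print(np.percentile(Q,[.3,99.7],axis=0),cv2.minAreaRect(Q.astype(np.float32)))
```

```text
plate plane: slope x,y deg [-0.02047088 -0.18709839] z0 0.03708993302204896
mat [-87.9 -55.4   4. ]
mat [-87.8  52.4   4. ]
mat [ 63.6 -56.9   4. ]
mat [63.5 53.8  4. ]
car [-57.7 -28.2  36. ]
car [-57.7  28.5  36. ]
car [ 19.9 -28.7  36. ]
car [19.9 29.  36. ]
matz 0.0034270428852227267
matz 0.0034907599743371153
[[-59.10039886 -28.76897879]
 [ 22.25578888  29.58704844]] ((-18.508888244628906, 0.6974544525146484), (59.4053840637207, 81.85686492919922), 89.95103454589844)
```

Run:
```python
from h import *
o=np.array([*MAT,0])+Rc(MYAW)@[.0005,-.0015,0]
p,q=tool(o+[0,0,.008],MYAW);env.movel(p,.06,q)
p,q=tool(o+[0,0,.0025],MYAW);print(env.movel(p,.012,q,stop_force=4))
s=env.get_state();print(s['tcp_pos']-p,s['force'])
env.grip(.05);env.dwell(.3)
T=R.from_quat(s['orientation'][[1,2,3,0]]).as_matrix()
t=env.get_state()['tcp_pos'];env.movel(t-.10*T[:,2],.08)
s=env.get_state();t=s['tcp_pos'];env.movel(t+[0,0,.06],.15)
env.dwell(.3);s=env.get_state();print(s['time'],s['force'],s['tcp_pos'])
a=camera('top')[0];np.save('top5.npy',a);b=camera('scene')[0]
cv2.imwrite('pics/e5.png',np.hstack([cv2.resize(a[150:300,250:430],(396,330),interpolation=cv2.INTER_CUBIC),cv2.resize(b[110:285,120:330+90],(396,330))]))
```

```text
True
[ 0.00023185 -0.00010688  0.00158899] [1.15823221 0.55797043 4.51638834]
16.3333 [0.07866328 0.26917182 0.71792282] [ 0.55273683 -0.16868005  0.28880571]
```

View pics/e5.png

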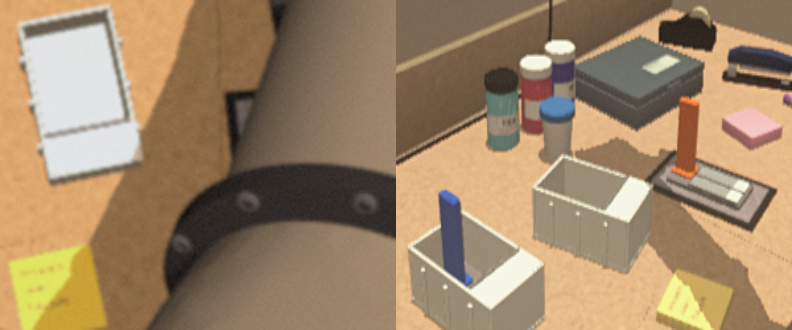

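The carrier stands free and flat on the mat, at about (705,180) in the right half, and the blue one has not moved. One last check of the centring from the wrist.

Run:
```python
from h import *
w=calibration('wrist');im,dep=camera('wrist');cv2.imwrite('pics/w6.png',im);np.savez('w6',dep=dep,**w)
```

```text
(no output)
```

View pics/w6.png

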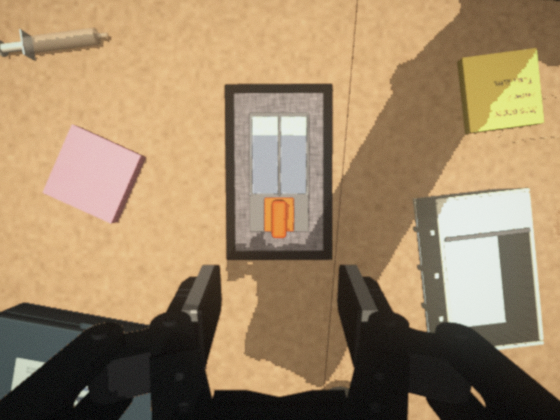

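The mat spans (226–332, 84–259) and the carrier (249–309, 113–232), so it is centred and aligned to within about 1 mm.

```bash
python3 -c "
from cell import job;print(job.job_done())"
```

```text
the job is handed in; nothing more can be done
None
```

The orange carrier lies flat, centred and lengthwise on the drying mat, released and clear of the gripper; the blue carrier was not touched, and the job was handed in at about 16.5 s.

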